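Level the bar balance with the portion tins

TASK

Check the portions on the bar balance: share all four tins, the one left on the wooden caddy included, between the two pans so that the balance comes to rest level. Every tin should stand upright directly on a pan; set tins down gently and never tip one over. Leave the tumbler, jug, bowl and scoop where they are.

Things in the scene. Friction and masses are not known exactly. Their poses are not given: they have to be found in the camera images.
- beam (a joint): Tilt of the balance's beam in rad: 0 is level, positive when the left pan is the higher (so the right side is heavier), negative when the right pan is the higher; stops at +0.07 and -0.07. Each pan moves 140 mm x tilt, so up to 10 mm. Only the total weight in each pan counts, not where in the pan it stands. A surplus of 15 g tilts it by about 0.025 rad, one of 50 g or more brings it to its stop. It takes about a second to settle.
- balance: Two-pan bar balance: grey base 120 x 340 x 36 mm, brass beam, a pan at each end with its centre 140 mm from the middle, and a short red pointer rising to about 115 mm in the middle. Origin at the centre of its underside on the trolley top; y runs along the beam to the left pan (roughly the robot's left), x away from the robot. It does not move.
- left_pan_floor (a point): Centre of the inner floor (upper surface) of the left pan (+y side of the balance). It is a rectangular steel tray, 230 mm along its x by 130 mm along its y, with walls 3 mm thick and a rim 9 mm above the floor. It only moves up and down and stays horizontal: the floor is 90 mm above the trolley top when level, up to 10 mm higher or lower otherwise. Axes as the balance: y runs from the right to the left pan; z is up.
- right_pan_floor (a point): Centre of the inner floor (upper surface) of the right pan (-y side of the balance). It is a rectangular steel tray, 230 mm along its x by 130 mm along its y, with walls 3 mm thick and a rim 9 mm above the floor. It only moves up and down and stays horizontal: the floor is 90 mm above the trolley top when level, up to 10 mm higher or lower otherwise. Axes as the balance: y runs from the right to the left pan; z is up.
- caddy: Wooden caddy 130 x 130 mm, 90 mm tall, with a hinged-flap drawer front that stays shut; one tin starts on top of it. Origin at the centre of its underside; top is at the height of the level pan floors. It does not move.
- tin_big_center (a point): Big round lidded tin, blue all over with a blue lid, 60 mm diameter, 80 mm tall, straight-sided, about 240 g (within 3 percent): the weight of three small tins. The point is the centre of the tin, half-way up (40 mm above its underside); z is the tin's axis.
- tin_green_center (a point): Small round lidded tin, green all over, lid included, 44 mm diameter, 60 mm tall, straight-sided, about 80 g (within 3 percent). The point is the centre of the tin, half-way up (30 mm above its underside); z is the tin's axis.
- tin_red_center (a point): Small round lidded tin, red all over, lid included, 44 mm diameter, 60 mm tall, straight-sided, about 80 g (within 3 percent). The point is the centre of the tin, half-way up (30 mm above its underside); z is the tin's axis.
- tin_yellow_center (a point): Small round lidded tin, yellow all over, lid included, 44 mm diameter, 60 mm tall, straight-sided, about 80 g (within 3 percent). The point is the centre of the tin, half-way up (30 mm above its underside); z is the tin's axis.
- tumbler_center (a point): Bystander: double-walled steel tumbler, 76 mm diameter, 110 mm tall, standing on the trolley. The point is 55 mm above its underside.
- jug_center (a point): Bystander: glass stirring jug, 96 mm diameter at the rim, 145 mm tall, handle on its +y side reaching 83 mm from the axis. The point is on its axis, 72 mm above its underside.
- bowl_center (a point): Bystander: empty olive-green ceramic bowl, 130 mm diameter, 50 mm tall. The point is on its axis, 25 mm above its underside.
- scoop_center (a point): Bystander: clear acrylic ice scoop, 56 mm wide, 180 mm long along its x with the handle towards -x, 36 mm tall, lying on the trolley. The point is 15 mm above its underside, near its middle.
- tin_big: The big blue tin; origin at the centre of its underside.
- tin_green: The small green tin; origin at the centre of its underside.
- tin_red: The small red tin; origin at the centre of its underside.
- tin_yellow: The small yellow tin; origin at the centre of its underside.
Not all that is in view belongs to the job. Of the things like the tin_red, leave any that is pink or purple; of the rest the smaller one is meant.

How it is judged:
By the outcome, as a careful person would: the job done as asked, in the order asked, and still so for the second after the job is handed in, with the robot touching nothing.
It also fails if it takes over 64 s, if anything falls off the work surface, if the arm or the gripper's body presses on something with over 40 N, if the wrist force passes 120 N, or if a joint passes its speed limit or range.

ROBOT

A 7-joint arm with a two-finger parallel gripper is mounted at the origin on the work surface. World frame = base frame: x ahead of the robot, y to its left, z up, the work surface at z = 0. Lengths are in mm, angles in rad, forces in N, time in s.
With the tool pointing down it reaches from about 400 to 875 mm from the base axis. Payload 4.4 kg.
Tool frame: the origin (TCP) lies at the very end of the fingers, on their centre line; the grasp point (between the pads) lies 19 mm behind it; z points along the fingers, y is the direction in which the jaws open and shut (so a half turn about z gives the same grasp; the last joint's range is limited). The gripper opens to 85 mm and grips with 20 to 120 N. Pads are 22 mm wide; open, the fingers measure 114 mm over their backs; the gripper's body (76 mm by 85 mm) begins 54 mm behind the grasp point. The pads swing forward as they close: fully open they stand 13 mm farther back than shut.
Start: joints at [1.16, 0.628, 0.038, 1.517, -0.027, 0.996, -0.02], TCP at [219.733, -611.748, 231.313] pointing down, gripper open.
Joint ranges: [-3.06, 3.06], [-0.37, 2.12], [-1.25, 1.32], [0.18, 2.47], [-1.1, 4.24], [0.23, 1.98], [-2.94, 2.94]. Speed limits (rad/s): [2.57, 2.57, 3.14, 3.14, 3.14, 3.14, 3.14].

INTERFACE

Orientations are given as [roll, pitch, yaw] about the fixed x, y, z axes, in that order (R = Rz(yaw) Ry(pitch) Rx(roll)).
In Python, from cell import ctrl, eyes gives the robot as it stands.
- The arm moves only by the tool move_arm, never from a script. Its argument "increments" is a list of rows, each a list of 6 numbers: the shift along the tool's x, y, z in cm, then the turn, a rotation vector about the tool's x, y, z in degrees. In form: [[x, y, z, wx, wy, wz], ...]. A call has 1 to 20 rows; each row is the pose to reach, as a shift and turn from the pose commanded when the call began, along the tool's axes at that moment; what a row does not reach only later rows make up. A row lasts 1/10 s, in which the tool goes at most 50 mm and 8.59 degrees, less where a joint would pass 70% of its speed; a pose out of reach is approached as far as the arm can. A call with a gripper value outside its range is refused whole. "grip" is the opening, from -1 (shut) to 1 (fully open), set as the call begins (left out, the last holds). The fingers move at their own pace and stop on an object; the grip force is fixed at half the most. Time passes only in rows, so rows that repeat a pose let the fingers close. It gives the time, the measured TCP pose, the force and the opening at its end, in the units of the state.
- ctrl.read_state(): the state, without advancing time (a new reading comes with each control period).
- eyes.get_image(name): name is "scene" or "top" or "wrist"; returns the picture (420x560x3 uint8, red, green, blue); there is no depth.
- eyes.calibration(name): a dict with "fx", "fy", "cx", "cy" (pixels), "pose" (4x4, takes a point from camera to world coordinates); the wrist camera has in their place "tool_from_camera" (4x4, takes a point from camera to tool coordinates, whose origin is the TCP and whose axes are the flange's). Camera axes: x right, y up, looking along -z (the intrinsics and any distortion apply to the point x, -y, -z); pixel columns grow to the right and rows downward; lengths in mm; the calibration is good to about 2 mm. A picture is of the moment at which its call begins: read the wrist's pose just before it. calibration takes no time and is no camera call.
- ctrl.finish_job(): hands the job in, once; it reports no verdict.
The state is a dict: "clock": time; "qpos": joint angles; "qd": joint speeds; "tau": joint torques, N m; "eef_pos": TCP position; "tool_rot": TCP orientation; "force": force on the tool from outside, world axes, zero at the start; "torque": the same for the moment, N m; "width": finger opening in mm.
Only numpy, scipy, OpenCV 4.12 (cv2) and the standard library are available. Lean on these libraries where they do the work, as an engineer would, in place of code of your own. Each camera call takes 0.05 s, during which the arm holds its last target. There are 200 camera calls.

## Working session

There is one attempt and no reset: what is moved stays moved. The work goes in short steps, Python scripts to look and compute and a tool call to move; the robot and the scene stay as the last step left them, time stands still between calls to the robot, and variables do not carry over. Pictures are saved under pics/ and viewed, about 8 in all and at most 12, crops included, and the job is handed in when it is done.

Besides the shell and the picture viewer there is one more tool, called after "Call:" as name(argument=value, ...), one argument or row to a line, values as JSON. move_arm: Moves the arm, as the interface text tells. Its arguments: {"type":"object","properties":{"increments":{"type":"array","items":{"type":"array","items":{"type":"number"}}},"grip":{"type":"number"}},"required":["increments"]}

```bash
mkdir -p pics; ls; cat > h.py <<'E'
import numpy as np, cv2
from cell import ctrl, eyes
def snap(n,f):
    im=eyes.get_image(n); cv2.imwrite('pics/'+f,im[...,::-1]); return im
E
python3 - <<'E'
from h import *
a=snap('scene','s1.png');b=snap('top','t1.png')
for n in('scene','top','wrist'):print(n,{k:np.round(v,3).tolist() if not isinstance(v,(str,type(None))) else v for k,v in eyes.calibration(n).items()})
s=ctrl.read_state();print(s)
E
```

```text
pics
scene {'fx': 499.248, 'fy': 499.248, 'cx': 277.913, 'cy': 208.141, 'pose': [[0.622, -0.476, 0.622, 1399.886], [0.783, 0.378, -0.494, -688.006], [0.0, 0.794, 0.608, 943.334], [0.0, 0.0, 0.0, 1.0]]}
top {'fx': 533.247, 'fy': 533.247, 'cx': 276.852, 'cy': 204.974, 'pose': [[-0.05, 0.977, -0.206, 321.0], [-0.999, -0.05, 0.009, 5.743], [-0.001, 0.206, 0.979, 1270.943], [0.0, 0.0, 0.0, 1.0]]}
wrist {'fx': 291.566, 'fy': 291.566, 'cx': 279.409, 'cy': 212.351, 'tool_from_camera': [[0.0, 0.961, 0.275, 69.961], [1.0, -0.0, -0.001, -0.597], [-0.0, 0.275, -0.961, -142.419], [0.0, 0.0, 0.0, 1.0]]}
{'clock': 0.1, 'qpos': array([ 1.16018797,  0.62923962,  0.03844109,  1.51825289, -0.02700132,
        0.99629078, -0.02005006]), 'qd': array([-4.73848051e-04, -9.43971209e-04, -1.84728261e-04, -2.38712711e-03,
        2.92966039e-04,  1.01587937e-05, -1.50484635e-04]), 'tau': array([ 1.83842661e-03, -5.64538586e+01,  1.22970521e+00, -1.93974137e+01,
        1.11177834e-02,  5.38741195e-03, -9.66982952e-06]), 'eef_pos': array([ 219.55727937, -611.21466208,  230.49488733]), 'tool_rot': array([-3.13991981e+00,  1.24726542e-05,  3.44760894e-01]), 'force': array([-0.29625313, -0.23834345,  0.18566276]), 'torque': array([-0.01731905,  0.05490804,  0.01270869]), 'width': 85.2622778337362}
```

View pics/s1.png

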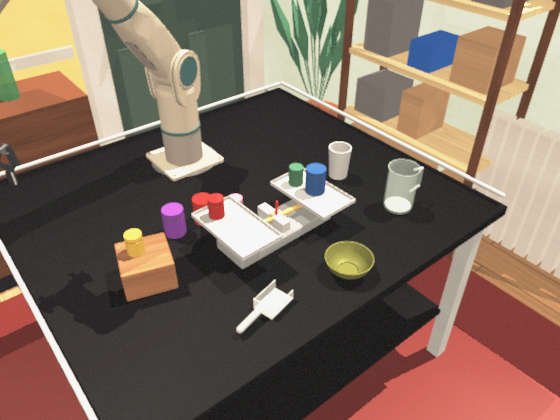

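View pics/t1.png

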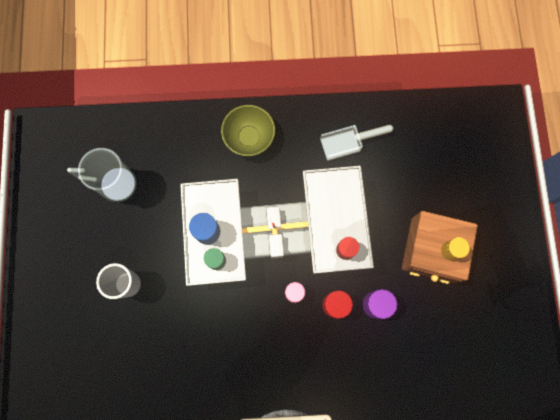

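The pictures show blue and green in the left pan (top view 204,228 and 214,259), red in the right pan (348,248) and yellow on the caddy (459,248). Candidates for red are the pan one (348,248), a larger red on the trolley (338,305), a pink one (295,292) and a purple one (381,305). I choose the smaller one, on the pan.

```bash
cat >> h.py <<'E'
def ray(n,uv,z):
    c=eyes.calibration(n); T=np.array(c['pose']); 
    d=T[:3,:3]@np.array([(uv[0]-c['cx'])/c['fx'],-(uv[1]-c['cy'])/c['fy'],-1]); o=T[:3,3]
    return o+d*(z-o[2])/d[2]
def proj(n,p):
    c=eyes.calibration(n); T=np.array(c['pose']); q=T[:3,:3].T@(np.array(p)-T[:3,3])
    return np.array([c['cx']-c['fx']*q[0]/q[2], c['cy']+c['fy']*q[1]/q[2]])
E
python3 - <<'E'
from h import *
print({n:list(eyes.calibration(n)) for n in('scene','top')})
im=cv2.imread('pics/t1.png'); hsv=cv2.cvtColor(im,cv2.COLOR_BGR2HSV)
R={'blue':((100,120,40),(125,255,255),160,(170,200,250,300)),'green':((45,80,30),(90,255,255),140,(170,200,250,300)),
'red':((0,160,80),(6,255,255),160,(310,225,372,275)),'bigred':((0,160,60),(6,255,255),60,(310,285,362,330)),
'yellow':((20,140,120),(35,255,255),150,(430,225,480,275))}
for k,(lo,hi,z,(x0,y0,x1,y1)) in R.items():
    m=cv2.inRange(hsv[y0:y1,x0:x1],lo,hi)
    c=max(cv2.findContours(m,0,2)[0],key=cv2.contourArea)
    (u,v),r=cv2.minEnclosingCircle(c); p=ray('top',(u+x0,v+y0),z); q=ray('top',(u+x0+r,v+y0),z)
    print(k,round(u+x0),round(v+y0),'r',round(r,1),p.round(),'diam',2*np.linalg.norm(p-q).round(1), 'scene',proj('scene',p).round())
white=cv2.inRange(hsv,(0,0,150),(180,70,255)); white=cv2.morphologyEx(white,cv2.MORPH_OPEN,np.ones((3,3)))
for k,z,(x0,y0,x1,y1) in(('L',89,(175,170,246,292)),('R',109,(302,160,378,280))):
    c=np.vstack(cv2.findContours(white[y0:y1,x0:x1],0,2)[0]); b=cv2.boxPoints(cv2.minAreaRect(c))+[x0,y0]
    P=np.array([ray('top',t,z) for t in b]); print(k,b.round().tolist(),P.mean(0).round(), [np.linalg.norm(P[i]-P[i-1]).round() for i in range(4)], P[:,:2].round().tolist())
cv2.imwrite('pics/c1.png',cv2.resize(im[160:330,170:490],None,fx=2.5,fy=2.5,interpolation=cv2.INTER_CUBIC))
E
```

```text
{'scene': ['fx', 'fy', 'cx', 'cy', 'pose'], 'top': ['fx', 'fy', 'cx', 'cy', 'pose']}
blue 203 226 r 13.1 [516. 154. 160.] diam 55.4 scene [316. 168.]
green 212 258 r 8.2 [451. 138. 140.] diam 34.6 scene [297. 166.]
red 348 247 r 9.8 [ 457. -150.  160.] diam 41.2 scene [216. 197.]
bigred 337 304 r 15.0 [ 342. -129.   60.] diam 67.2 scene [203. 203.]
yellow 456 248 r 12.4 [ 445. -378.  150.] diam 52.2 scene [135. 232.]
L [[180.0, 182.0], [243.0, 178.0], [249.0, 282.0], [185.0, 285.0]] [518. 137.  89.] [np.float64(236.0), np.float64(146.0), np.float64(236.0), np.float64(140.0)] [[635.0, 213.0], [636.0, 68.0], [400.0, 64.0], [400.0, 204.0]]
R [[294.0, 171.0], [363.0, 164.0], [373.0, 267.0], [304.0, 274.0]] [ 529. -129.  109.] [np.float64(232.0), np.float64(156.0), np.float64(233.0), np.float64(150.0)] [[642.0, -48.0], [649.0, -204.0], [417.0, -207.0], [410.0, -57.0]]
```

View pics/c1.png

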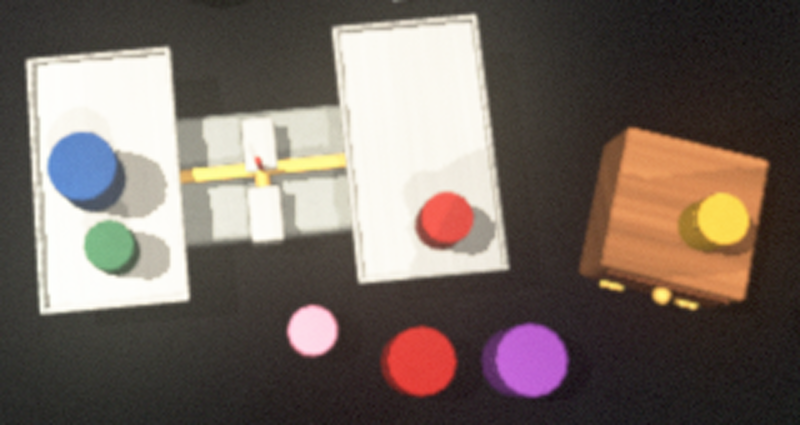

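The crop shows red in the right pan as the smaller red one, with the bigger red, pink and purple standing on the trolley. I refine the pan corners and lid centres from this crop.

```bash
python3 - <<'E'
from h import *
f=lambda p:(170+p[0]/2.5,160+p[1]/2.5)
for k,z,C in(('L',89,[(27,60),(169,47),(188,299),(42,313)]),('R',109,[(332,27),(475,15),(508,268),(360,283)])):
    P=np.array([ray('top',f(t),z) for t in C]); print(k,P.mean(0).round(),P[:,:2].round().tolist(),[np.linalg.norm(P[i]-P[i-1]).round() for i in range(4)])
    e=(P[0]+P[1]-P[2]-P[3]);print('yaw',np.arctan2(e[1],e[0]))
for k,z,c in(('yellow',150,(722,220)),('green',140,(108,245)),('red',160,(446,218)),('blue',160,(82,165))): print(k,ray('top',f(c),z).round())
s=ctrl.read_state();print(s['eef_pos'],s['tool_rot'])
E
```

```text
L [518. 141.  89.] [[630.0, 211.0], [635.0, 81.0], [406.0, 72.0], [400.0, 201.0]] [np.float64(230.0), np.float64(130.0), np.float64(230.0), np.float64(129.0)]
yaw 0.040666565411368004
R [ 528. -138.  109.] [[641.0, -68.0], [646.0, -198.0], [417.0, -208.0], [410.0, -78.0]] [np.float64(231.0), np.float64(130.0), np.float64(229.0), np.float64(129.0)]
yaw 0.04376260279200137
yellow [ 445. -384.  150.]
green [451. 136. 140.]
red [ 457. -150.  160.]
blue [517. 154. 160.]
[ 219.55727937 -611.21466208  230.49488733] [-3.13991981e+00  1.24726542e-05  3.44760894e-01]
```

Call:
move_arm(
  increments=[
    [1.5,-0.7,0,0,0,1],
    [4.5,-2.1,0.1,0,0,3],
    [8,-3.8,0.4,0,0,6],
    [12,-5.7,0.8,0,0,9],
    [16,-7.6,1.2,0,0,12],
    [20,-9.5,1.6,0,0,14],
    [24,-11.4,2,0,0,16],
    [27,-12.8,2.3,0,0,17],
    [28.5,-13.6,2.5,0,0,17.5],
    [28.9,-13.8,2.5,0,0,17.5],
    [28.9,-13.8,2.5,0,0,17.5],
    [28.9,-13.8,2.5,0,0,17.5],
  ],
  grip=1,
)

```text
clock: 1.3
eef_pos: [443.7, -385.7, 206.4]
tool_rot: [3.141, 0.001, 0.037]
force: [-0.6, -0.6, 0.2]
width: 85.7
```

```bash
cat >> h.py <<'E'
from scipy.spatial.transform import Rotation as Ro
def wray(s,uv,z):
    c=eyes.calibration('wrist'); T=np.eye(4); T[:3,:3]=Ro.from_euler('xyz',s['tool_rot']).as_matrix(); T[:3,3]=s['eef_pos']
    T=T@np.array(c['tool_from_camera']); d=T[:3,:3]@np.array([(uv[0]-c['cx'])/c['fx'],-(uv[1]-c['cy'])/c['fy'],-1]); o=T[:3,3]
    return o+d*(z-o[2])/d[2]
def totool(s,p): # vector to p in tool cm
    return (Ro.from_euler('xyz',s['tool_rot']).as_matrix().T@(np.array(p)-s['eef_pos'])/10).round(2)
def lid(im,s,lo,hi,z):
    hsv=cv2.cvtColor(im[...,::-1].copy(),cv2.COLOR_BGR2HSV); m=cv2.inRange(hsv,lo,hi)
    m=cv2.morphologyEx(m,cv2.MORPH_OPEN,np.ones((5,5)))
    c=max(cv2.findContours(m,0,2)[0],key=cv2.contourArea); x,y,w,h=cv2.boundingRect(c)
    (u,v),r=cv2.minEnclosingCircle(c); print('box',x,y,w,h,'circ',u,v,r,'at',wray(s,(u,v),z).round(1),'diam',(np.linalg.norm(wray(s,(u-r,v),z)-wray(s,(u+r,v),z))).round(1))
E
python3 - <<'E'
from h import *
s=ctrl.read_state(); im=snap('wrist','w1.png'); print(s['clock'],s['eef_pos'],s['tool_rot'])
lid(im,s,(18,120,100),(35,255,255),150)
E
```

```text
1.3 [ 443.71429368 -385.68422515  206.37743886] [3.14069546e+00 8.61174979e-04 3.73219240e-02]
box 250 183 61 71 circ 279.8992919921875 217.70852661132812 35.42751693725586 at [ 452.6 -385.2  150. ] diam 50.5
```

View pics/w1.png

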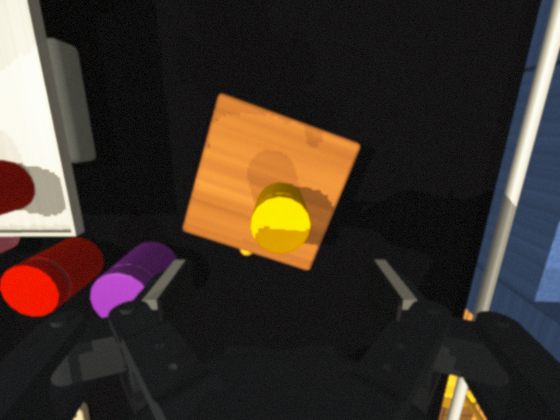

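The lid is at about (280,223), 61 px wide, so its centre is near (447,-385). That agrees with the top view.

Call:
move_arm(
  increments=[
    [0.1,0,1.5,0,0,0],
    [0.2,0,4.5,0,0,0],
    [0.3,0,7.5,0,0,0],
    [0.3,0,9.3,0,0,0],
    [0.3,0,10,0,0,0],
    [0.3,0,10,0,0,0],
    [0.3,0,10,0,0,0],
  ],
)

```text
clock: 2.05
eef_pos: [448.2, -385.2, 107.2]
tool_rot: [3.14, -0.001, 0.038]
force: [0.9, -0.1, 0.6]
width: 85.2
```

Call:
move_arm(
  increments=[
    [0,0,0,0,0,0],
    [0,0,0,0,0,0],
    [0,0,0,0,0,0],
    [0,0,0,0,0,0],
    [0,0,0,0,0,0],
    [0,0,0,0,0,0],
    [0,0,0,0,0,0],
    [0,0,0,0,0,0],
  ],
  grip=-1,
)

```text
clock: 2.85
eef_pos: [448.6, -384.6, 107.3]
tool_rot: [3.14, -0.001, 0.039]
force: [-1.2, -0.8, 6.5]
width: 42.8
```

Call:
move_arm(
  increments=[
    [0,0,-0.7,0,0,0],
    [0,0,-2.5,0,0,0],
    [0,0,-5,0,0,0],
    [0.5,-0.8,-7.5,0,0,0],
    [1.7,-2.7,-9,0,0,0],
    [3.5,-5.5,-9.5,0,0,0],
    [5.5,-8.7,-9.5,0,0,0],
    [7.6,-12,-9.5,0,0,0],
    [9.7,-15.3,-9.5,0,0,0],
    [11.8,-18.6,-9.5,0,0,0],
    [13.5,-21.3,-9.5,0,0,0],
    [14.8,-23.3,-9.3,0,0,0],
    [15.4,-24.3,-8.5,0,0,0],
    [15.4,-24.3,-6.5,0,0,0],
    [15.4,-24.3,-4.5,0,0,0],
    [15.4,-24.3,-3.3,0,0,0],
    [15.4,-24.3,-3,0,0,0],
    [15.4,-24.3,-3,0,0,0],
  ],
)

```text
clock: 4.65
eef_pos: [592.0, -135.8, 136.0]
tool_rot: [3.142, 0.001, 0.038]
force: [-0.3, -0.7, -0.3]
width: 42.9
```

```bash
python3 - <<'E'
from h import *
s=ctrl.read_state(); print(s['clock'],s['eef_pos'],s['tool_rot'],s['force'],s['width']); a=snap('scene','s2.png'); cv2.imwrite('pics/s2c.png',cv2.resize(a[100:300,100:380,::-1],None,fx=2.5,fy=2.5))
E
```

```text
4.65 [ 592.03321717 -135.79659934  136.02319798] [3.14150686e+00 8.38996456e-04 3.84572373e-02] [-0.3461698  -0.65507671 -0.29178059] 42.923138804422685
```

View pics/s2c.png

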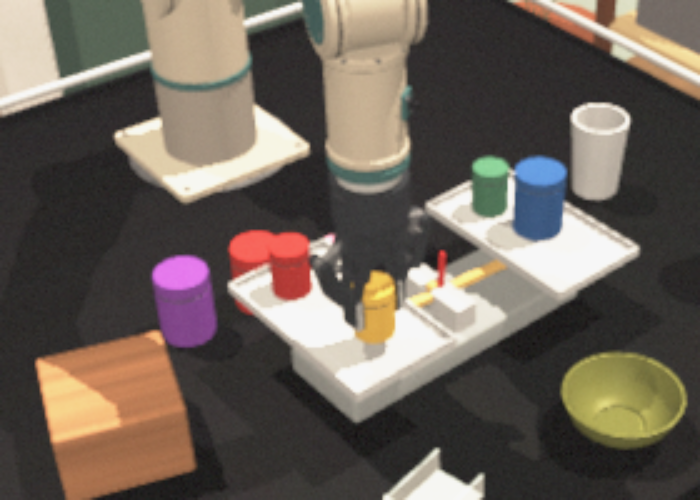

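Yellow is held upright over the far part of the right pan (375,310), clear of red. Lowering it now.

Call:
move_arm(
  increments=[
    [0,0,0.3,0,0,0],
    [0,0,0.7,0,0,0],
    [0,0,1.1,0,0,0],
    [0,0,1.4,0,0,0],
    [0,0,1.6,0,0,0],
    [0,0,1.75,0,0,0],
    [0,0,1.85,0,0,0],
    [0,0,1.9,0,0,0],
    [0,0,1.9,0,0,0],
    [0,0,1.9,0,0,0],
    [0,0,1.9,0,0,0],
  ],
)

```text
clock: 5.8
eef_pos: [592.5, -135.2, 117.4]
tool_rot: [3.142, -0.0, 0.039]
force: [-0.0, 0.8, -0.9]
width: 42.7
```

Call:
move_arm(
  increments=[
    [0,0,0.05,0,0,0],
    [0,0,0.1,0,0,0],
    [0,0,0.15,0,0,0],
    [0,0,0.15,0,0,0],
    [0,0,0.15,0,0,0],
  ],
)

```text
clock: 6.3
eef_pos: [592.5, -135.2, 115.9]
tool_rot: [3.142, -0.0, 0.039]
force: [-0.1, 0.3, 1.6]
width: 42.6
```

```bash
python3 - <<'E'
from h import *
s=ctrl.read_state(); print(s['clock'],s['eef_pos'],s['force']); a=snap('scene','s3.png'); cv2.imwrite('pics/s3c.png',cv2.resize(a[180:260,180:330,::-1],None,fx=5,fy=5,interpolation=cv2.INTER_CUBIC))
E
```

```text
6.3 [ 592.51435136 -135.22227786  115.92704946] [-0.10127989  0.33723531  1.58920836]
```

View pics/s3c.png

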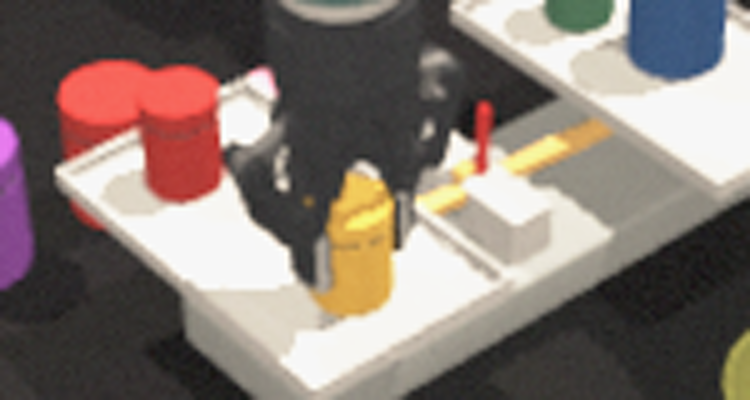

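Contact is confirmed: +1.6 N, and the tin stands in the pan at (350,295). Release, rise, and go on to green.

Call:
move_arm(
  increments=[
    [0,0,0,0,0,0],
    [0,0,0,0,0,0],
    [0,0,0,0,0,0],
    [0,0,0,0,0,0],
    [0,0,0,0,0,0],
    [0,0,-0.5,0,0,0],
    [0,0,-2,0,0,0],
    [0,0,-4.5,0,0,0],
    [0,0,-7.5,0,0,0],
    [0,0,-9.5,0,0,0],
    [0,0,-10,0,0,0],
  ],
  grip=0.6,
)

```text
clock: 7.45
eef_pos: [594.0, -135.7, 218.8]
tool_rot: [3.14, -0.005, 0.039]
force: [0.5, -0.1, -1.0]
width: 68.4
```

Call:
move_arm(
  increments=[
    [-0.7,-1.4,0,0,0,0],
    [-2,-4.2,0,0,0,0],
    [-4,-8.4,0,0,0,0],
    [-6,-12.6,0,0,0,0],
    [-8,-17,0,0,0,0],
    [-10,-21.2,0,0,0,0],
    [-11.8,-25,0,0,0,0],
    [-12.8,-27,0,0,0,0],
    [-13.1,-27.6,0,0,0,0],
    [-13.1,-27.6,0,0,0,0],
    [-13.1,-27.6,0,0,0,0],
  ],
)

```text
clock: 8.55
eef_pos: [450.8, 134.2, 215.4]
tool_rot: [3.141, 0.0, 0.038]
force: [0.4, -0.7, -0.7]
width: 68.2
```

```bash
python3 - <<'E'
from h import *
s=ctrl.read_state(); im=snap('wrist','w2.png'); print(s['clock'],s['eef_pos'],s['tool_rot'],s['width'])
lid(im,s,(45,80,30),(90,255,255),140); lid(im,s,(100,120,40),(125,255,255),160)
E
```

```text
8.55 [450.7503461  134.23530225 215.4126075 ] [3.14059166e+00 4.61611045e-04 3.79663806e-02] 68.18528519363375
box 253 182 53 62 circ 277.0 212.7213134765625 30.867542266845703 at [457.8 136.8 140. ] diam 48.0
box 210 85 88 91 circ 253.77093505859375 129.5418701171875 45.72837448120117 at [519.4 154.1 160. ] diam 59.7
```

View pics/w2.png

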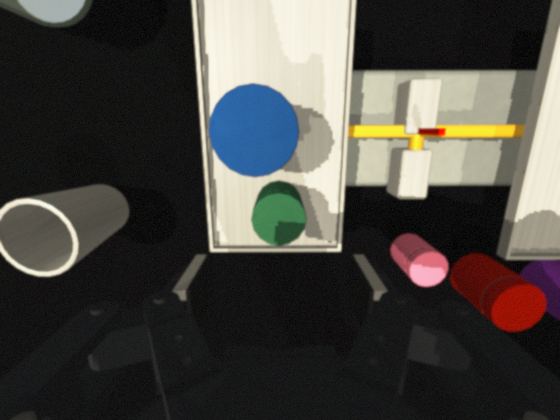

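Green's lid is at (279,217), so its centre is near (454,135.5), with the jaws straddling it clear of blue. Both lids match their sizes.

Call:
move_arm(
  increments=[
    [0.2,-0.1,1.5,0,0,0],
    [0.3,-0.1,4.5,0,0,0],
    [0.3,-0.1,7.5,0,0,0],
    [0.3,-0.1,9.8,0,0,0],
    [0.3,-0.1,10.8,0,0,0],
    [0.3,-0.1,11.2,0,0,0],
    [0.3,-0.1,11.2,0,0,0],
    [0.3,-0.1,11.2,0,0,0],
  ],
)

```text
clock: 9.4
eef_pos: [454.5, 136.5, 104.6]
tool_rot: [-3.141, -0.002, 0.039]
force: [-0.1, -0.1, -0.3]
width: 68.0
```

Call:
move_arm(
  increments=[
    [0,0,0,0,0,0],
    [0,0,0,0,0,0],
    [0,0,0,0,0,0],
    [0,0,0,0,0,0],
    [0,0,0,0,0,0],
    [0,0,0,0,0,0],
    [0,0,0,0,0,0],
  ],
  grip=-1,
)

```text
clock: 10.1
eef_pos: [454.2, 136.7, 104.8]
tool_rot: [-3.141, -0.002, 0.039]
force: [-1.2, -0.8, 5.6]
width: 43.1
```

Call:
move_arm(
  increments=[
    [0,0,-0.5,0,0,0],
    [0,0,-1.8,0,0,0],
    [0,0,-4,0,0,0],
    [0,0,-7,0,0,0],
    [0,0.7,-9.3,0,0,0],
    [0.5,2.2,-10,0,0,0],
    [1.2,5.5,-10,0,0,0],
    [2,9.2,-10,0,0,0],
    [2.8,13,-10,0,0,0],
    [3.6,16.8,-10,0,0,0],
    [4.4,20.6,-10,0,0,0],
    [5.2,24,-10,0,0,0],
    [5.8,26.5,-10,0,0,0],
    [6,27.6,-9.5,0,0,0],
    [6,27.7,-8,0,0,0],
    [6,27.7,-6,0,0,0],
    [6,27.7,-4.5,0,0,0],
    [6,27.7,-3.7,0,0,0],
    [6,27.7,-3.5,0,0,0],
    [6,27.7,-3.5,0,0,0],
  ],
)

```text
clock: 12.1
eef_pos: [524.5, -137.4, 138.9]
tool_rot: [-3.141, 0.0, 0.04]
force: [0.8, -0.7, -0.3]
width: 43.2
```

Call:
move_arm(
  increments=[
    [0,0,0.3,0,0,0],
    [0,0,0.6,0,0,0],
    [0,0,0.9,0,0,0],
    [0,0,1.15,0,0,0],
    [0,0,1.3,0,0,0],
    [0,0,1.4,0,0,0],
    [0,0,1.4,0,0,0],
  ],
)

```text
clock: 12.8
eef_pos: [524.4, -137.9, 124.7]
tool_rot: [-3.142, 0.0, 0.039]
force: [-1.1, 0.3, -0.5]
width: 42.6
```

```bash
python3 - <<'E'
from h import *
s=ctrl.read_state(); print(s['clock'],s['eef_pos'],s['force'],s['width']); a=snap('scene','s4.png'); cv2.imwrite('pics/s4c.png',cv2.resize(a[140:260,180:380,::-1],None,fx=4,fy=4,interpolation=cv2.INTER_CUBIC))
E
```

```text
12.8 [ 524.41257866 -137.89747138  124.71091452] [-1.1346802  0.3375759 -0.4762403] 42.632385884487135
```

View pics/s4c.png

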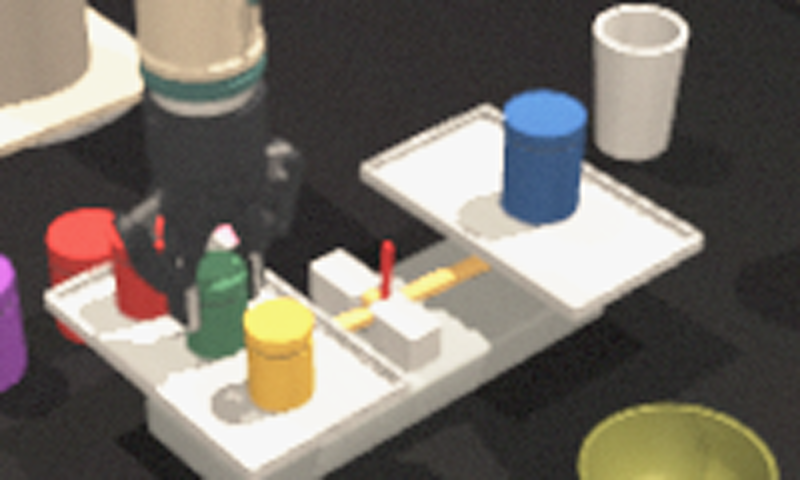

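Yellow is upright. Green is centred between red and yellow, just touching. I lower it with the pan to the level height, let it settle, then release.

Call:
move_arm(
  increments=[
    [0,0,0.07,0,0,0],
    [0,0,0.14,0,0,0],
    [0,0,0.21,0,0,0],
    [0,0,0.28,0,0,0],
    [0,0,0.36,0,0,0],
    [0,0,0.44,0,0,0],
    [0,0,0.52,0,0,0],
    [0,0,0.6,0,0,0],
    [0,0,0.68,0,0,0],
    [0,0,0.76,0,0,0],
    [0,0,0.82,0,0,0],
    [0,0,0.86,0,0,0],
    [0,0,0.88,0,0,0],
    [0,0,0.88,0,0,0],
    [0,0,0.88,0,0,0],
    [0,0,0.88,0,0,0],
    [0,0,0.88,0,0,0],
  ],
)

```text
clock: 14.55
eef_pos: [524.5, -137.9, 116.0]
tool_rot: [3.142, -0.0, 0.039]
force: [0.0, -0.4, 0.5]
width: 42.5
```

Call:
move_arm(
  increments=[
    [0,0,0,0,0,0],
    [0,0,0,0,0,0],
    [0,0,0,0,0,0],
    [0,0,0,0,0,0],
    [0,0,0,0,0,0],
    [0,0,0,0,0,0],
    [0,0,-0.3,0,0,0],
    [0,0,-1,0,0,0],
    [0,0,-2.5,0,0,0],
    [0,0,-5,0,0,0],
    [0,0,-8,0,0,0],
    [0,0,-11,0,0,0],
    [0,0,-13,0,0,0],
    [0,0,-13.5,0,0,0],
  ],
  grip=0.6,
)

```text
clock: 15.95
eef_pos: [525.9, -138.3, 254.0]
tool_rot: [3.14, -0.005, 0.039]
force: [-0.4, 0.9, -0.0]
width: 68.4
```

Call:
move_arm(
  increments=[
    [-1,0.5,0,0,0,0],
    [-2.5,2,0,0,0,0],
    [-4,5,0,0,0,0],
    [-5,9,0,0,0,0],
    [-6,13,0,0,0,0],
    [-7,17,0,0,0,0],
    [-8,21,0,0,0,0],
    [-9,24,0,0,0,0],
    [-9.5,26,0,0,0,0],
    [-9.5,26.5,0,0,0,0],
    [-9.5,26.5,0,0,0,0],
    [-9.5,26.5,0,0,0,0],
    [-9.5,26.5,0,0,0,0],
    [-9.5,26.5,0,0,0,0],
    [-9.5,26.5,0,0,0,0],
    [-9.5,26.5,0,0,0,0],
  ],
)

```text
clock: 17.55
eef_pos: [440.2, -406.0, 251.2]
tool_rot: [3.142, -0.0, 0.04]
force: [0.1, 0.3, -0.9]
width: 68.4
```

```bash
python3 - <<'E'
from h import *
s=ctrl.read_state(); print(s['clock'],s['eef_pos'],s['force'],s['width']); a=snap('scene','s5.png'); cv2.imwrite('pics/s5c.png',cv2.resize(a[140:270,180:380,::-1],None,fx=4,fy=4,interpolation=cv2.INTER_CUBIC)); t=snap('top','t5.png'); cv2.imwrite('pics/t5c.png',cv2.resize(t[160:330,170:490,::-1],None,fx=2.5,fy=2.5,interpolation=cv2.INTER_CUBIC))
E
```

```text
17.55 [ 440.20819259 -406.02150543  251.16777897] [ 0.14742146  0.26476811 -0.93491903] 68.39008611996383
```

View pics/s5c.png

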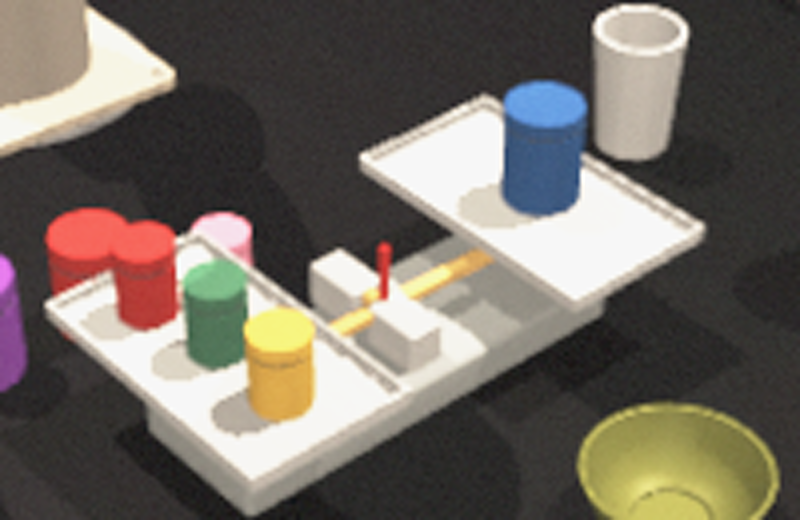

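View pics/t5c.png

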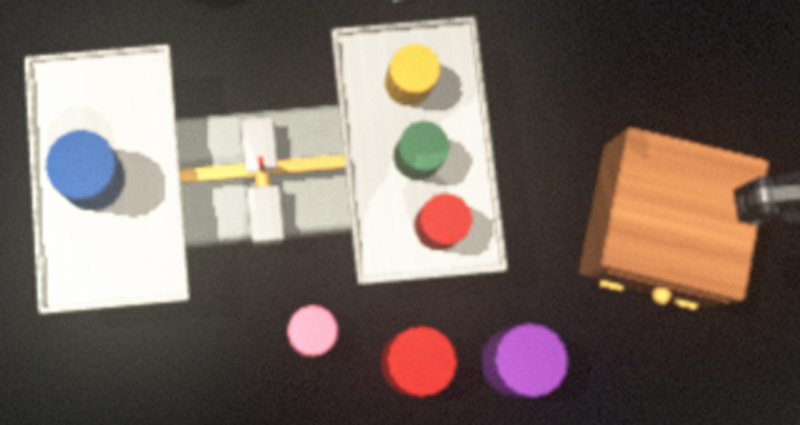

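Blue is alone in the left pan at (545,145). Red, green and yellow stand upright in the right pan, and both pans have moved. I measure the level from the shifts of the tins between the before and after pictures.

Call:
move_arm(
  increments=[
    [0,0,0,0,0,0],
    [0,0,0,0,0,0],
    [0,0,0,0,0,0],
    [0,0,0,0,0,0],
    [0,0,0,0,0,0],
    [0,0,0,0,0,0],
    [0,0,0,0,0,0],
    [0,0,0,0,0,0],
    [0,0,0,0,0,0],
    [0,0,0,0,0,0],
  ],
)

```text
clock: 18.65
eef_pos: [440.0, -406.4, 251.0]
tool_rot: [3.142, -0.0, 0.039]
force: [0.5, 0.0, 0.6]
width: 68.4
```

```bash
python3 - <<'E'
from h import *
snap('scene','s6.png')
g=lambda f:cv2.cvtColor(cv2.imread('pics/'+f),cv2.COLOR_BGR2GRAY)
def shift(A,B,x0,y0,x1,y1):
    A=cv2.resize(A[y0:y1,x0:x1],None,fx=10,fy=10,interpolation=cv2.INTER_CUBIC);B=cv2.resize(B[y0-8:y1+8,x0-3:x1+3],None,fx=10,fy=10,interpolation=cv2.INTER_CUBIC)
    _,v,_,l=cv2.minMaxLoc(cv2.matchTemplate(B,A,5)); return (l[0]/10-3,l[1]/10-8,round(v,3))
for f in('s5.png','s6.png'):
    print(f,'blue tin',shift(g('s1.png'),g(f),306,163,326,194),'L corner',shift(g('s1.png'),g(f),345,190,358,208),
     'red tin',shift(g('s1.png'),g(f),210,196,222,220),'R corner',shift(g('s1.png'),g(f),188,206,202,224),'base',shift(g('s1.png'),g(f),272,215,292,232))
for n,p in(('blue',[517,154]),('red',[457,-150])): print(n,'10mm up=',(proj('scene',p+[130])-proj('scene',p+[120])).round(2))
E
```

```text
s5.png blue tin (0.20000000000000018, -2.4000000000000004, 0.985) L corner (0.20000000000000018, -2.3, 0.993) red tin (0.5, 2.1999999999999993, 0.968) R corner (0.2999999999999998, 2.1999999999999993, 0.989) base (-0.20000000000000018, 0.3000000000000007, 0.826)
s6.png blue tin (0.20000000000000018, -2.4000000000000004, 0.985) L corner (0.20000000000000018, -2.3, 0.993) red tin (0.5, 2.1999999999999993, 0.967) R corner (0.2999999999999998, 2.3000000000000007, 0.989) base (-0.20000000000000018, 0.3000000000000007, 0.827)
blue 10mm up= [ 0.16 -2.84]
red 10mm up= [-0.28 -2.94]
```

```bash
python3 -c "
from cell import ctrl
print(ctrl.finish_job())"
```

```text
the job is handed in; nothing more can be done
None
```

The balance has come to rest close to level, with the blue tin alone in the left pan and the red, green and yellow tins in the right. I moved yellow from the caddy and green from the left pan; red and blue stayed where they stood. I handed the job in at about 19 s.

- **Standing:** the last scene and top pictures show all four tins upright directly on the pans. I never touched the tumbler, jug, bowl, scoop or the decoy tins, and the gripper is well clear.
- **Level:** the balance did not change between two pictures 1.1 s apart. From its stop, the left pan rose about 8.3 mm and the right fell about 7.6 mm, against the nominal 10 mm. That leaves a tilt of roughly -0.01 to -0.015 rad, or a left surplus of about 8 g. This is near the limit of what the pictures resolve and fits the 3 percent mass tolerance, so I could not show it is exactly 0. Given the nominal weights, no other split could balance.
- **Checks that disagreed:** my first automatic fits of the yellow and green lid sizes and the pan outlines were off. I took the lid centres and pan corners again from close views before moving.

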